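Make and hold contact on the slide-wire bridge

TASK

On the slide-wire bridge, slide the grey jockey along its rods, with its black key knob up, until its yellow pointer is in line with the red clip (not the blue one) and stop there. Only then press the key knob gently straight down about half way (white part of the stem gone, green part still showing; never down to the bottom) and keep it pressed there with the fingers for a steady reading of at least three seconds; the program finishes while still holding it. Pressing it anywhere else along the wire would scrape the wire, and everything else on the bench stays where it is.

Things in the scene. Friction and masses are not known exactly. Their poses are not given: they have to be found in the camera images.
- bridge: Slide-wire bridge, fixed to the table: light wooden base 120 mm (x) by 520 mm (y) on feet, its top 40 mm above the table. Origin at the middle of its underside, on the table; z up, y along the two steel guide rods (55-65 mm above the table) and x across them, towards the side with the white scale. It stands at a different place and yaw in each episode. Black end blocks with brass terminals up to 86 mm high stand at y = -238 and +238 mm.
- jockey (a joint): Position (m) of the sliding jockey along the guide rods, measured along the bridge's +y, 0 at mid-length, range -0.19 to 0.19; starts near the middle. Jockey: grey block 80 mm across by 50 mm along the rods, top 74 mm above the table, with a dark collar 24 mm wide up to 82 mm. It cannot leave the rods or lift; it slides with about 2 N of friction and stays where it is left.
- key (a joint): Travel (m) of the spring key on the jockey: 0 fully up, 0.020 at the bottom stop; it moves straight down along the bridge's -z. Spring force about 2 N at the start, 6 N half way (0.010), 10 N at the bottom; it springs up when let go. Stem between collar and knob, 12 mm wide: lower 10 mm white, upper 16 mm green; the white has just gone into the collar at half travel.
- knob: Black round key knob on top of the stem, 30 mm in diameter and 24 mm tall. Origin at the middle of its underside, 108 mm above the table when the key is up (bridge x = 0, y = joint jockey); z up. It can be pinched by its sides from above (26 mm of free stem below it when up) and pushed along to slide the jockey.
- knob_top (a point): Middle of the knob's top face, 132 mm above the table when the key is up, 122 mm at half travel.
- pointer (a point): Tip of the jockey's thin yellow pointer, over the scale edge of the base at bridge x = +56 mm, y = joint jockey, 43 mm above the table.
- red_clip: Red marker clip, 18 mm wide, fixed on the scale-side edge of the bridge: the target. Origin on the top edge of the base at the clip's middle line (bridge x = +60 mm, 40 mm above the table); axes parallel to the bridge's. The pointer is in line with it when both have the same bridge y. It sits 75 to 150 mm either side of mid-length. It reaches 3 mm above the base and 20 mm out from the edge.
- blue_clip: Blue marker clip of the same shape on the other half of the bridge: not the target.
- lamp: Lit round lamp on a white base 84 mm wide, 137 mm tall, loose, standing beyond the bridge's scale side (centre 145 to 170 mm from the bridge's mid-line). Leave alone. Origin under its centre.
- resistance_box: Wooden resistance box with black top and brass blocks, 120 by 200 by 83 mm, loose. Leave alone. Origin under its centre.
- dry_cell: Grey and copper dry cell standing upright, 33 mm wide, 61 mm tall, loose, just on the robot side of the bridge. Leave alone. Origin under its centre.
- compass: Small brass compass, 54 mm wide, 14 mm tall, loose, just on the robot side of the bridge. Leave alone. Origin under its centre.
- brass_weight: Brass weight with a knob, 44 mm wide, 60 mm tall, loose. Leave alone. Origin under its centre.
- screwdriver: Screwdriver 170 mm long lying on the table, loose. Leave alone. Origin under its middle.

How it is judged:
By the outcome, as a careful person would: the job done as asked, in the order asked, and still so for the second after the job is handed in, while the arm keeps its last pose, push and grip.
It also fails if it takes over 35 s, if anything falls off the work surface, if the arm or the gripper's body presses on something with over 40 N, if the wrist force passes 120 N, or if a joint passes its speed limit or range.

ROBOT

A 6-joint arm with a two-finger parallel gripper is mounted at the origin on the work surface. World frame = base frame: x ahead of the robot, y to its left, z up, the work surface at z = 0. Lengths are in m, angles in rad, forces in N, time in s.
With the tool pointing down it reaches from about 0.3 to 0.875 m from the base axis. Payload 4.2 kg.
Tool frame: the origin (TCP) lies midway between the tips of the shut fingers; the grasp point (between the pads) lies 19 mm behind it (robot.grip_depth is the distance from the TCP to the grasp point, in m); y points along the fingers, z is the direction in which the jaws open and shut, and the axes are right-handed (so a half turn about y gives the same grasp; the last joint's range is limited). The gripper opens to 85 mm and grips with 20 to 120 N. Pads are 22 mm wide; open, the fingers measure 114 mm over their backs; the gripper's body (76 mm by 85 mm) begins 54 mm behind the grasp point. The pads swing forward as they close: fully open they stand 13 mm farther back than shut.
Start: joints at [-0.02, 0.32, 1.565, -0, 1.257, -0.02], TCP at [0.575, 0, 0.231] pointing down, gripper open.
Joint ranges: [-3.11, 3.11], [-0.84, 2.01], [0.21, 2.61], [-1.34, 4.49], [0.05, 2.63], [-2.56, 2.56]. Speed limits (rad/s): [2.57, 2.57, 3.14, 3.14, 3.14, 3.14].

INTERFACE

Orientations are given as a unit quaternion [x, y, z, w].
In Python, from bench import robot gives the robot as it stands.
- The arm moves only by the shell command python3 -m inch 'ROWS' [FORCE]. ROWS is JSON, a list of rows, each a list of 3 entries, a list of its own where there are three numbers: the opening in per cent of the stroke, from 0 (shut) to 100 (fully open), then the shift along the tool's x, y, z in cm, then the turn about the tool's y in degrees. In form: [[hand, [x, y, z], yaw], ...]. A call has exactly 10 rows; each row is the pose to reach, as a shift and turn from the pose measured when the call began, along the tool's axes at that moment; what a row does not reach only later rows make up. A row lasts 1/10 s, in which the tool goes at most 50 mm and 8.59 degrees, less where a joint would pass 70% of its speed; a pose out of reach is approached as far as the arm can. A call with a gripper value outside its range is refused whole. The fingers move at their own pace and stop on an object; FORCE is the grip in N (left out, the last holds). Time passes only in rows, so rows that repeat a pose let the fingers close, or fill a call up. It gives the time, the measured TCP pose, the force and the opening at its end, in the units of the state.
- robot.sense(): the state, without advancing time (a new reading comes with each control period).
- robot.grab_frame(name): name is "scene" or "side" or "wrist"; returns (picture, depth): 420x560x3 uint8, red, green, blue; 420x560 float32, m along the optical axis (not along the pixel's ray), 0 where there is no reading.
- robot.camera_info(name): a dict with "K" (3x3 intrinsics, pixels), "extrinsics" (4x4, takes a point from camera to world coordinates). Camera axes: x right, y up, looking along -z (the intrinsics and any distortion apply to the point x, -y, -z); pixel columns grow to the right and rows downward; lengths in m; the calibration is good to about 2 mm. A picture is of the moment at which its call begins: read the wrist's pose just before it. camera_info takes no time and is no camera call; for the wrist camera it gives the pose at the moment of the call.
- robot.finish_job(): hands the job in, once; it reports no verdict.
The state is a dict: "t": time; "joints": joint angles; "qvel": joint speeds; "joint_efforts": joint torques, N m; "position": TCP position; "eef_rot": TCP orientation; "wrist_force": force on the tool from outside, world axes, zero at the start; "moment": the same for the moment, N m; "width": finger opening in m.
Only numpy, scipy, OpenCV 4.12 (cv2) and the standard library are available. Lean on these libraries where they do the work, as an engineer would, in place of code of your own. Each camera call takes 0.05 s, during which the arm holds its last target.

## Working session

There is one attempt and no reset: what is moved stays moved. The work goes in short steps, Python scripts to look and compute and a shell command to move; the robot and the scene stay as the last step left them, time stands still between calls to the robot, and variables do not carry over. Pictures are saved under pics/ and viewed, and the job is handed in when it is done.

```bash
ls; mkdir -p pics; python3 - <<'E'
from bench import robot
import cv2,json
s=robot.sense();print(s)
for n in("scene","side","wrist"):
    im,d=robot.grab_frame(n);c=robot.camera_info(n)
    import numpy as np
    np.savez(f'pics/{n}0.npz',im=im,d=d,K=c['K'],E=c['extrinsics'])
    cv2.imwrite(f'pics/{n}0.png',im[:,:,::-1]);print(n,c)
E
```

```text
pics
{'t': 0.0, 'joints': array([-1.99878132e-02,  3.20265496e-01,  1.56569290e+00,  9.95224123e-07,
        1.25739349e+00, -2.00232804e-02]), 'qvel': array([-6.67028597e-05,  4.39405012e-04,  5.15127259e-04,  1.01085640e-03,
       -8.22674136e-04, -1.11808094e-04]), 'joint_efforts': array([ 7.05825660e-04, -4.15526962e+01, -2.34157133e+01, -1.88356019e-06,
        8.09230405e-03,  1.54784908e-05]), 'position': array([5.74514670e-01, 1.77776249e-05, 2.30492042e-01]), 'eef_rot': array([-0.50043928,  0.50043977, -0.49954227,  0.49957792]), 'wrist_force': array([-0.45162417,  0.04048637,  0.21593654]), 'moment': array([ 0.00751734, -0.02792532, -0.05230739]), 'width': 0.08520273443748737}
scene {'K': array([[518.2351418,   0.       , 282.9142228],
       [  0.       , 518.2351418, 204.7029839],
       [  0.       ,   0.       ,   1.       ]]), 'extrinsics': array([[-0.74422816, -0.38088157,  0.54868358,  1.34293813],
       [ 0.66786956, -0.43498664,  0.60393449,  0.8505422 ],
       [ 0.00864251,  0.81591412,  0.57810852,  0.92403862],
       [ 0.        ,  0.        ,  0.        ,  
[... 263 characters left out ...]
[-0.7163779 ,  0.53017692, -0.45355831, -0.53904078],
       [ 0.02027268,  0.6656072 ,  0.74602685,  1.00228899],
       [ 0.        ,  0.        ,  0.        ,  1.        ]])}
wrist {'K': array([[293.10694084,   0.        , 278.33361267],
       [  0.        , 293.10694084, 206.92083649],
       [  0.        ,   0.        ,   1.        ]]), 'extrinsics': array([[ 9.99999241e-01, -6.29310536e-04,  1.05940178e-03,
         5.74286236e-01],
       [ 3.21662166e-04,  9.63259149e-01,  2.68573469e-01,
         6.89606650e-02],
       [-1.18949457e-03, -2.68572924e-01,  9.63258620e-01,
         3.73636553e-01],
       [ 0.00000000e+00,  0.00000000e+00,  0.00000000e+00,
         1.00000000e+00]])}
```

View pics/scene0.png

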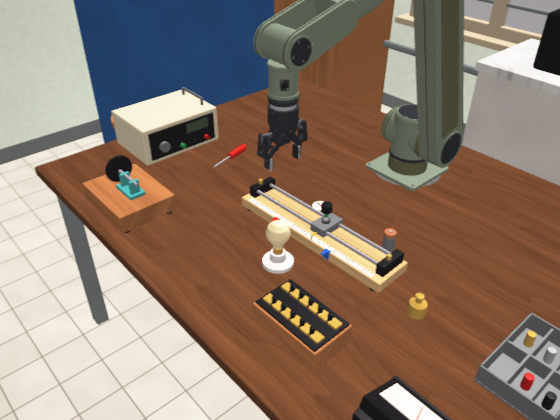

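View pics/side0.png

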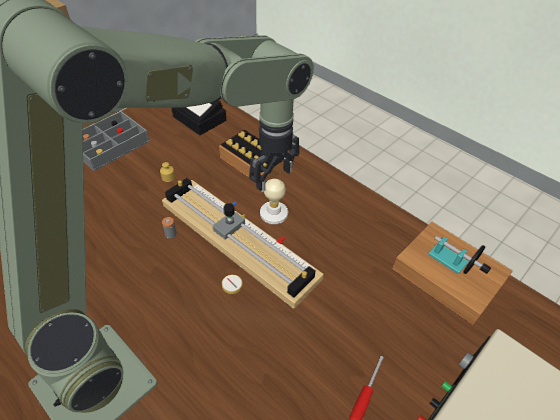

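View pics/wrist0.png

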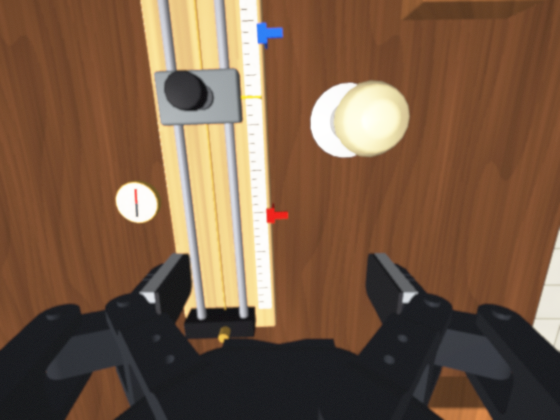

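The wrist view shows everything that matters. The knob is at about (186,91), the yellow pointer at (252,97), the red clip at (276,215) and the blue clip at (269,33). The lamp is at (365,118) and the compass at (137,202).

```bash
cat > h.py <<'E'
import numpy as np,cv2
def ray(c,px,z):
    K,E=c['K'],c['E']
    px=np.atleast_2d(px).astype(float)
    d=np.c_[(px[:,0]-K[0,2])/K[0,0],-(px[:,1]-K[1,2])/K[1,1],-np.ones(len(px))]@E[:3,:3].T
    o=E[:3,3]; return o+d*((z-o[2])/d[:,2])[:,None]
def world(c):
    K,E,d=c['K'],c['E'],c['d']
    v,u=np.mgrid[:d.shape[0],:d.shape[1]]
    p=np.stack([(u-K[0,2])/K[0,0]*d,-(v-K[1,2])/K[1,1]*d,-d],-1)
    return p@E[:3,:3].T+E[:3,3]
def masks(im):
    h=cv2.cvtColor(im,cv2.COLOR_RGB2HSV).astype(int);H,S,V=h[...,0],h[...,1],h[...,2]
    return dict(red=((H<6)|(H>174))&(S>190)&(V>110),blue=(abs(H-108)<12)&(S>170)&(V>110),
      yellow=(abs(H-25)<6)&(S>185)&(V>140),black=(V<60))
def blobs(m,amin=8):
    n,l,s,c=cv2.connectedComponentsWithStats(m.astype(np.uint8))
    return [(i,s[i],c[i],l==i) for i in range(1,n) if s[i][4]>=amin]
E
python3 - <<'E'
from h import *
for n in('wrist','side','scene'):
    c=np.load(f'pics/{n}0.npz');W=world(c);M=masks(c['im'])
    print('==',n)
    for k in('red','blue','yellow'):
        for i,s,ce,m in blobs(M[k]):
            p=W[m]; q=np.median(p,0)
            if .2<q[0]<.8 and -.35<q[1]<.4 and q[2]<.2: print(k,s,ce.round(1),q.round(4),'ray43',ray(c,ce,.043).round(4))
    # points at knob top height
    for lo,hi,nm in((.127,.136,'knobtop'),(.068,.078,'jtop'),(.078,.09,'blocks')):
        for i,s,ce,m in blobs((W[...,2]>lo)&(W[...,2]<hi)&(c['d']>0),20):
            q=W[m]; 
            print(nm,s,ce.round(1),q.mean(0).round(4),q.min(0).round(4),q.max(0).round(4))
E
```

```text
== wrist
red [267 204  21  19 214] [275.9 214.5] [ 0.5688 -0.0324  0.0432] ray43 [[ 0.5711 -0.0325  0.043 ]]
blue [258  24  24  21 282] [267.1  33. ] [0.5605 0.1583 0.0432] ray43 [[0.5626 0.1582 0.043 ]]
knobtop [ 164   69   39   41 1253] [183.1  89.3] [0.5007 0.0955 0.1322] [0.4856 0.0812 0.1271] [0.5151 0.1103 0.1343]
knobtop [ 351   88   56   59 2096] [377.9 117.8] [0.6525 0.0745 0.132 ] [0.6321 0.0525 0.127 ] [0.6763 0.0971 0.136 ]
jtop [ 154   68   88   57 2971] [203.8  98.5] [0.5021 0.0934 0.0741] [0.4546 0.0701 0.0681] [0.5367 0.1212 0.0779]
jtop [ 184  318   71   21 1200] [218.8 327.9] [ 0.5021 -0.1669  0.072 ] [ 0.4597 -0.1822  0.068 ] [ 0.5445 -0.1552  0.0776]
blocks [199  85  15  25 125] [208.2  98.7] [0.5082 0.0929 0.0818] [0.4985 0.0837 0.078 ] [0.512  0.1052 0.0841]
blocks [219 329  11  13  96] [223.4 334.4] [ 0.51   -0.1663  0.0841] [ 0.5045 -0.1739  0.0783] [ 0.5157 -0.1627  0.0875]
== side
red [277 237   8   7  31] [280.5 239.8] [ 0.5686 -0.0355  0.0427] ray43 [[ 0.5704 -0.036   0.043 ]]
blue [233 202   3   4   8] [233.9 203.5] [0.5736 0.1556 0.0436] ray43 [[0.572  0
[... 8435 characters left out ...]
0.0784] [0.5017 0.3126 0.0873]
blocks [308 297   5   5  21] [310. 299.] [0.7419 0.2825 0.0819] [0.7361 0.2764 0.0782] [0.7469 0.2879 0.0875]
blocks [318 304   4   6  20] [319.6 306.6] [0.742  0.3126 0.0818] [0.7368 0.3059 0.0782] [0.7478 0.3179 0.0849]
blocks [327 312   5   5  22] [329.1 313.9] [0.7417 0.3415 0.0816] [0.7334 0.3355 0.0786] [0.7461 0.3477 0.0857]
blocks [299 317   5   6  21] [301.3 319.4] [0.7984 0.3135 0.0825] [0.7943 0.3068 0.0785] [0.8031 0.3183 0.0858]
blocks [309 325   5   6  26] [311.1 327.5] [0.7983 0.3433 0.0823] [0.7932 0.3373 0.079 ] [0.8026 0.3492 0.0851]
blocks [361 388  61  32 902] [388.  405.9] [0.8239 0.5684 0.0839] [0.793  0.5257 0.078 ] [0.8545 0.6229 0.09  ]
```

```bash
python3 - <<'E'
import cv2
im=cv2.imread('pics/wrist0.png');cv2.imwrite('pics/w0c.png',cv2.resize(im[0:340,130:330],None,fx=2.35*0.75,fy=2.35*0.75,interpolation=cv2.INTER_CUBIC))
cv2.imwrite('pics/w0d.png',cv2.resize(im[50:240,140:310],None,fx=3.1,fy=3.1,interpolation=cv2.INTER_CUBIC))
E
```

```text
(no output)
```

View pics/w0d.png

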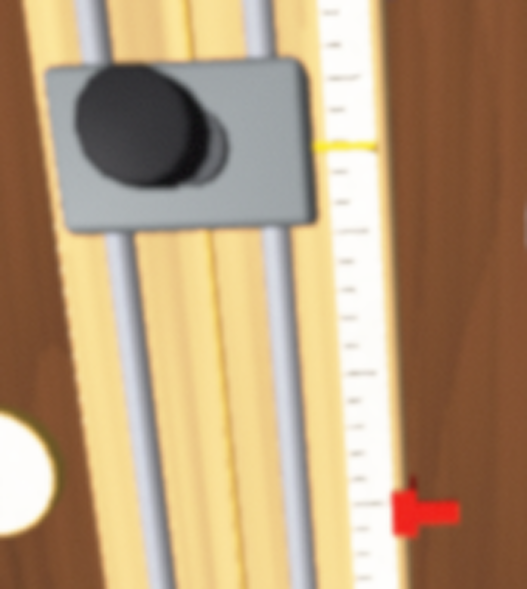

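```bash
python3 - <<'E'
from h import *
c=np.load('pics/wrist0.npz');im=c['im'];h=cv2.cvtColor(im,cv2.COLOR_RGB2HSV).astype(int)
V=im.astype(float).sum(2)
R=[];L=[]
for r in range(130,300,2):
    if 200<r<230: continue
    g=np.diff(V[r]); a=255+int((r-130)*.07);s=np.argmin(g[a-8:a+22])+a-8;R.append((s+.5,r))
for r in range(5,300,2):
    if 175<r<235: continue
    g=np.diff(V[r]); x0=int(145+(r)*.14); s=np.argmax(g[x0-10:x0+15])+x0-10; L.append((s+.5,r))
def fit(P,z):
    w=ray(c,P,z)[:,:2]
    for _ in range(4):
        k=np.polyfit(w[:,1],w[:,0],1);e=w[:,0]-np.polyval(k,w[:,1]);w=w[abs(e)<max(2*np.std(e),.0008)]
    return k,len(w),np.std(e)
for P in(R,L):
    k,n,e=fit(P,.04);print('yaw',np.degrees(np.arctan(-k[0])),'x@y0',k[1],n,e)
roi=(h[...,0]>=22)&(h[...,0]<=34)&(h[...,1]>140)&(h[...,2]>140)
roi[:,:243]=0;roi[:,266:]=0;roi[:85]=0;roi[112:]=0
for i,s,ce,m in blobs(roi,3): print(s,ce,ray(c,ce,.043))
E
```

```text
yaw 2.1520589629457296 x@y0 0.5626427333612831 71 0.0003561312859306848
yaw 4.666558338360991 x@y0 0.4488684923319949 101 0.002732175634472177
[243  96  10   3  22] [247.13636364  96.63636364] [[0.54081433 0.09811262 0.043     ]]
[256  96   6   2  10] [258.5  96.5] [[0.55286318 0.09825103 0.043     ]]
```

```bash
cat >> h.py <<'E'
def shift(s,target,yawdir=None):
    from scipy.spatial.transform import Rotation as Ro
    R=Ro.from_quat(s['eef_rot']).as_matrix()
    return (R.T@(np.array(target)-s['position']))*100,R
E
python3 - <<'E'
from h import *
from bench import robot
s=robot.sense();d,R=shift(s,[.5005,.0958,.19]);print(R.round(3),d.round(2))
E
```

```text
[[ 0.    -0.001  1.   ]
 [-1.     0.     0.   ]
 [-0.    -1.    -0.001]] [-9.58  4.08 -7.41]
```

```bash
python3 -m inch '[[100,[-1,0,-1],8],[100,[-2.5,0.5,-2],16],[100,[-4,1,-3],24],[100,[-5.5,1.5,-4],32],[100,[-7,2,-5],40],[100,[-8,2.5,-6],48.5],[100,[-9,3,-7],57],[100,[-9.6,3.5,-7.4],65],[100,[-9.6,4,-7.4],73],[100,[-9.6,4,-7.4],81]]' 20; python3 - <<'E'
from h import *
from bench import robot
s=robot.sense();d,R=shift(s,[.5005,.0958,.19]);print(R.round(3),d.round(2))
print('yaw of z',np.degrees(np.arctan2(R[1,2],R[0,2])))
E
```

```text
t: 1.15
position: [0.4997, 0.0962, 0.1899]
eef_rot: [0.055, -0.705, 0.705, -0.052]
wrist_force: [-0.4, 0.9, -0.4]
width: 0.0854
[[-0.988 -0.003  0.151]
 [-0.151 -0.    -0.988]
 [ 0.003 -1.    -0.   ]] [-0.07 -0.01  0.05]
yaw of z -81.29319240655096
```

```bash
python3 -m inch '[[100,[0,0,0],3],[100,[-0.07,0,0.05],6.4],[100,[-0.07,0,0.05],6.4],[100,[-0.07,0,0.05],6.4],[100,[-0.07,0,0.05],6.4],[100,[-0.07,0,0.05],6.4],[100,[-0.07,0,0.05],6.4],[100,[-0.07,0,0.05],6.4],[100,[-0.07,0,0.05],6.4],[100,[-0.07,0,0.05],6.4]]' ; python3 - <<'E'
from h import *
from bench import robot
s=robot.sense();d,R=shift(s,[.5005,.0958,.106]);print(R.round(3),d.round(2))
print('yaw of z',np.degrees(np.arctan2(R[1,2],R[0,2])))
n='wrist';c=robot.camera_info(n);im,d=robot.grab_frame(n)
np.savez('pics/wrist1.npz',im=im,d=d,K=c['K'],E=c['extrinsics']);cv2.imwrite('pics/wrist1.png',im[:,:,::-1])
E
```

```text
t: 2.15
position: [0.5005, 0.0958, 0.1899]
eef_rot: [0.015, -0.707, 0.707, -0.013]
wrist_force: [0.2, -0.2, -0.1]
width: 0.0855
[[-0.999 -0.003  0.04 ]
 [-0.04  -0.    -0.999]
 [ 0.003 -1.     0.   ]] [-0.02  8.39 -0.  ]
yaw of z -87.69230589706548
```

View pics/wrist1.png

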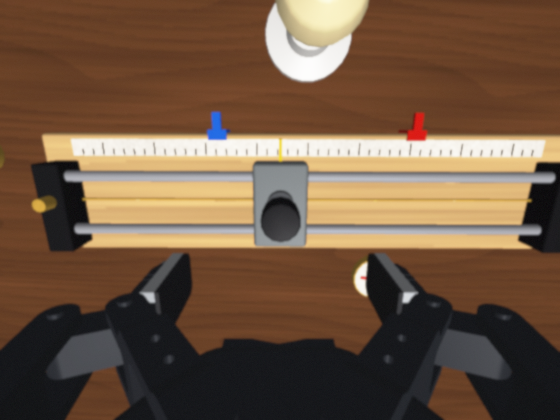

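This view from directly above shows the pointer at (280,149), the red clip at (417,128), the blue clip at (217,127) and the knob at (281,219). I'll re-measure from it.

```bash
cat >> h.py <<'E'
def measure(c,pr=None):
    im=c['im'];h=cv2.cvtColor(im,cv2.COLOR_RGB2HSV).astype(int);M=masks(im);W=world(c);o={}
    for k in('red','blue'):
        for i,s,ce,m in blobs(M[k],30):
            q=np.median(W[m],0)
            if q[2]<.06 and .4<q[0]<.65:
                o[k]=ray(c,ce,.043)[0]; print(k,s,ce.round(1),o[k].round(4))
    y=(h[...,0]>=22)&(h[...,0]<=34)&(h[...,1]>140)&(h[...,2]>140)
    # pointer: yellow over the white scale
    wh=(h[...,1]<70)&(h[...,2]>170)
    n,l,s,_=cv2.connectedComponentsWithStats(cv2.morphologyEx(wh.astype(np.uint8),cv2.MORPH_CLOSE,np.ones((3,9))))
    for i,s,ce,m in blobs(y,5):
        if s[3]>=1.5*s[2] and s[2]<12 and (pr is None or abs(ce[1]-pr)<40): 
            tip=(ce[0],ce[1]); p=ray(c,tip,.043)[0];print('yel',s,ce.round(2),p.round(4));o['ptr']=p
    return o
E
python3 - <<'E'
from h import *
c=np.load('pics/wrist1.npz');o=measure(c)
v=o['blue']-o['red'];yaw=np.arctan2(-v[0],v[1]);print('yaw clips',np.degrees(yaw))
V=c['im'].astype(float).sum(2);P=[]
for u in list(range(60,200,2))+list(range(240,395,2))+list(range(440,540,2)):
    g=np.diff(V[120:150,u]);P.append((u,120.5+np.argmax(g)))
w=ray(c,P,.04);k=np.polyfit(w[:,1],w[:,0],1);e=w[:,0]-np.polyval(k,w[:,1]);k=np.polyfit(w[abs(e)<.001,1],w[abs(e)<.001,0],1);print('edge yaw',np.degrees(np.arctan(-k[0])),k)
for a in(yaw,np.arctan(-k[0])):
    print((o['red']-o['ptr'])[:2]@[-np.sin(a),np.cos(a)])
W=world(c);m=(W[...,2]>.128)&(W[...,2]<.136)&(W[...,0]<.54)&(c['d']>0)
for i,s,ce,mm in blobs(m,50):print(s,ce,W[mm].mean(0),W[mm].min(0),W[mm].max(0))
E
```

```text
red [406 112  21  27 355] [417.2 127.1] [ 0.5711 -0.0329  0.043 ]
blue [208 113  19  26 290] [216.5 127.9] [0.5625 0.1582 0.043 ]
yel [278 139   5  23  42] [279.88 153.21] [0.5412 0.0968 0.043 ]
yaw clips 2.5611508916411294
edge yaw 2.1494209200237964 [-0.03753208  0.56231777]
-0.13099982888470413
-0.130823492749057
[ 261  202   40   40 1253] [280.43495611 221.38707103] [0.50100772 0.09521694 0.13210433] [0.48552664 0.08082253 0.12800739] [0.51491168 0.10951573 0.13447424]
```

```bash
python3 -m inch '[[100,[0,1,0],0],[100,[0,2.2,0],0],[100,[0,3.4,0],0],[100,[0,4.6,0],0],[100,[0,5.8,0],0],[100,[0,7,0],0],[100,[0,8,0],0],[100,[0,8.4,0],0],[100,[0,8.4,0],0],[100,[0,8.4,0],0]]' ; python3 - <<'E'
from h import *
from bench import robot
n='wrist';c=robot.camera_info(n);im,d=robot.grab_frame(n)
cv2.imwrite('pics/wrist2.png',im[:,:,::-1])
n='side';im,d=robot.grab_frame(n)
cv2.imwrite('pics/side2.png',cv2.resize(im[150:300,150:350,::-1],None,fx=4,fy=4,interpolation=cv2.INTER_CUBIC))
E
```

```text
t: 3.2
position: [0.5006, 0.0958, 0.1062]
eef_rot: [0.015, -0.707, 0.707, -0.013]
wrist_force: [0.1, 0.6, -0.2]
width: 0.0858
```

View pics/wrist2.png

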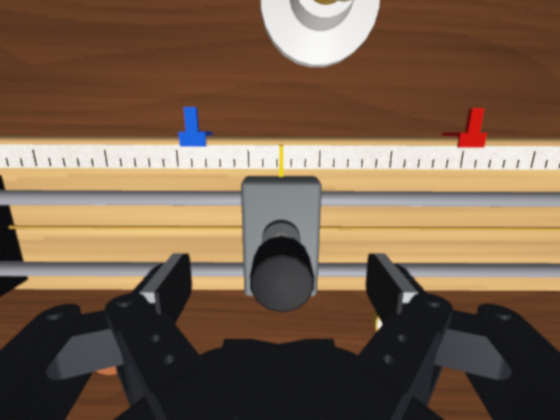

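View pics/side2.png

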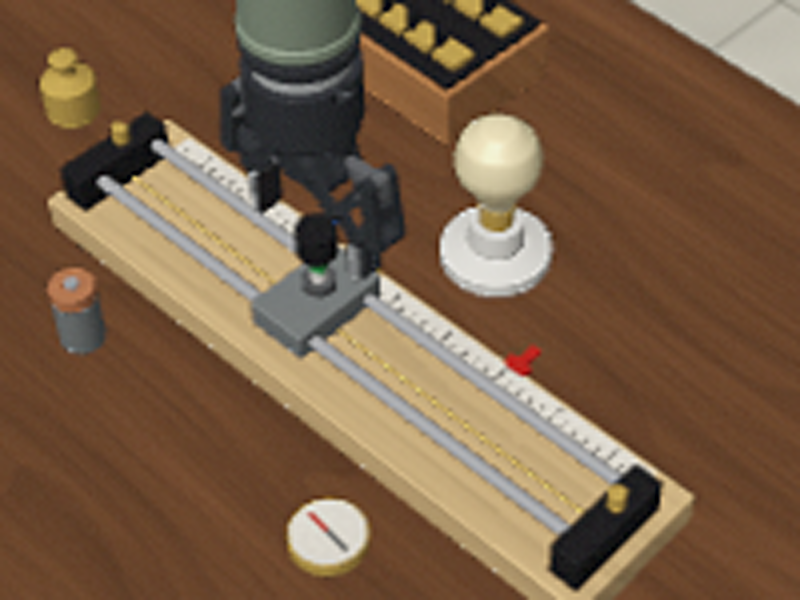

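```bash
python3 -m inch '[[100,[0,0.2,0],0],[70,[0,0.4,0],0],[50,[0,0.4,0],0],[40,[0,0.4,0],0],[30,[0,0.4,0],0],[20,[0,0.4,0],0],[20,[0,0.4,0],0],[20,[0,0.4,0],0],[20,[0,0.4,0],0],[20,[0,0.4,0],0]]' 30; python3 - <<'E'
from h import *
from bench import robot
n='wrist';c=robot.camera_info(n);im,d=robot.grab_frame(n)
cv2.imwrite('pics/wrist3.png',im[:,:,::-1])
np.savez('pics/wrist3.npz',im=im,d=d,K=c['K'],E=c['extrinsics'])
o=measure(dict(im=im,d=d,K=c['K'],E=c['extrinsics']))
n='side';im,d=robot.grab_frame(n)
cv2.imwrite('pics/side3.png',cv2.resize(im[190:240,200:260,::-1],None,fx=10,fy=10,interpolation=cv2.INTER_CUBIC))
s=robot.sense();print(s['wrist_force'],s['width'])
E
```

```text
t: 4.3
position: [0.5007, 0.0958, 0.1025]
eef_rot: [0.015, -0.707, 0.707, -0.014]
wrist_force: [-0.5, -1.5, 2.3]
width: 0.0292
red [461 108  30  39 729] [476.9 130.2] [ 0.5702 -0.0332  0.043 ]
blue [177 108  28  38 653] [190.  129.9] [0.5626 0.1583 0.043 ]
yel [276 145   6  33 122] [278.71 163.07] [0.543  0.0982 0.043 ]
[-0.67948529  0.03628419  1.56640473] 0.029079514709061303
```

View pics/wrist3.png

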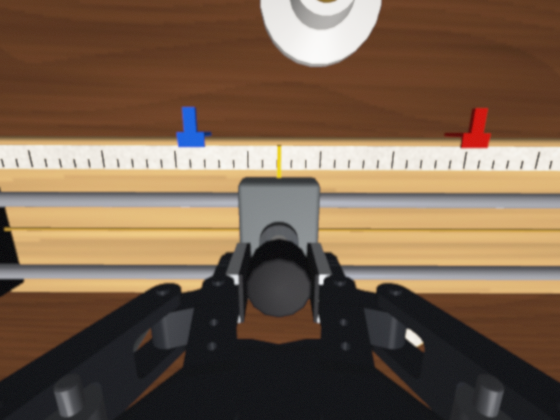

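View pics/side3.png

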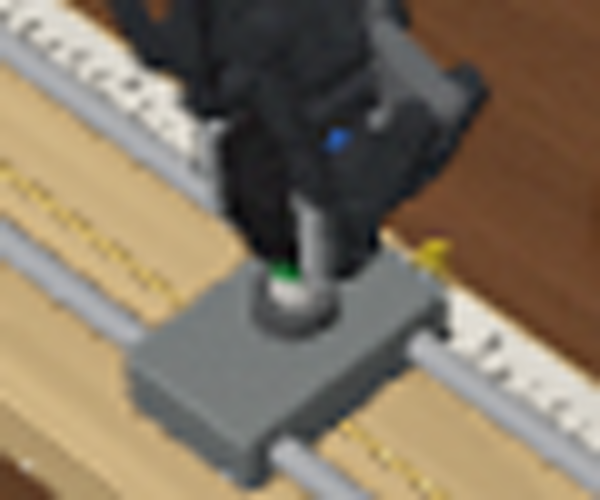

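Gripped, with the width at 29 mm and the white and green of the stem still showing, so the key is up. Now I'll slide along tool +z (bridge −y).

```bash
python3 -m inch '[[20,[0,-0.02,0.3],0],[20,[0,-0.02,1],0],[20,[0,-0.02,1.9],0],[20,[0,-0.02,2.8],0],[20,[0,-0.02,3.7],0],[20,[0,-0.02,4.6],0],[20,[0,-0.02,5.5],0],[20,[0,-0.02,6.2],0],[20,[0,-0.02,6.6],0],[20,[0,-0.02,6.6],0]]' ; python3 - <<'E'
from h import *
from bench import robot
n='wrist';c=robot.camera_info(n);im,d=robot.grab_frame(n)
cv2.imwrite('pics/wrist4.png',im[:,:,::-1])
o=measure(dict(im=im,d=d,K=c['K'],E=c['extrinsics']))
s=robot.sense();d,R=shift(s,[.506,-.036,.1025]);print(s['position'],d,s['wrist_force'],s['width'],np.degrees(np.arctan2(R[1,2],R[0,2])))
E
```

```text
t: 5.4
position: [0.5032, 0.0287, 0.1026]
eef_rot: [0.015, -0.706, 0.708, -0.013]
wrist_force: [-1.1, -1.7, 0.7]
width: 0.0291
red [362 107  28  39 715] [376.2 129.1] [ 0.5706 -0.0331  0.043 ]
blue [ 77 107  29  39 695] [ 89.4 129.4] [0.5627 0.1581 0.043 ]
yel [276 145   6  33 118] [278.86 163.25] [0.5453 0.0309 0.043 ]
[0.50322729 0.0288755  0.10264211] [-0.01440275  0.0246555   6.49342484] [ 0.02125523 -1.91711212  1.01397321] 0.02902292337384664 -87.67929702894534
```

View pics/wrist4.png

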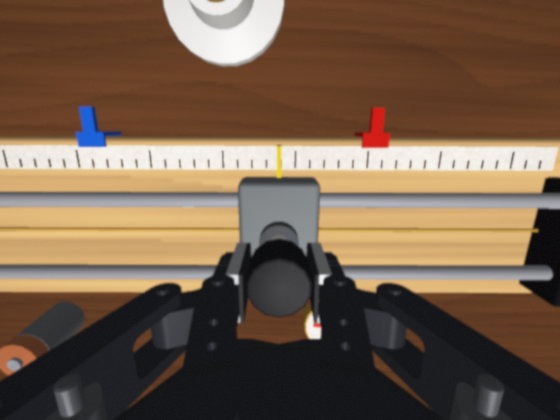

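```bash
python3 -m inch '[[20,[0,0,0.3],0],[20,[0,0,1],0],[20,[0,0,1.9],0],[20,[0,0,2.8],0],[20,[0,0,3.7],0],[20,[0,0,4.6],0],[20,[0,0,5.4],0],[20,[0,0,6],0],[20,[0,0,6.4],0],[20,[0,0,6.4],0]]' ; python3 - <<'E'
from h import *
from bench import robot
n='wrist';c=robot.camera_info(n);im,d=robot.grab_frame(n)
cv2.imwrite('pics/wrist5.png',im[:,:,::-1])
cv2.imwrite('pics/wrist5c.png',cv2.resize(im[95:185,230:330,::-1],None,fx=6,fy=6,interpolation=cv2.INTER_CUBIC))
C=dict(im=im,d=d,K=c['K'],E=c['extrinsics']);np.savez('pics/wrist5.npz',**C)
o=measure(C)
s=robot.sense();print(s['position'],s['wrist_force'],s['width'])
e=(o['red']-o['ptr'])[:2]
for a in(2.15,2.3,2.55):
    a=np.radians(a);print(e@[-np.sin(a),np.cos(a)])
E
```

```text
t: 6.45
position: [0.5056, -0.0361, 0.1026]
eef_rot: [0.015, -0.706, 0.708, -0.013]
wrist_force: [-1.5, -3.4, 0.5]
width: 0.0293
red [266 107  28  39 678] [279.1 129. ] [ 0.5705 -0.0332  0.043 ]
blue [  0 130   9  15 106] [  3.3 138. ] [0.5571 0.1515 0.043 ]
yel [276 146   6  32 127] [278.39 163.52] [ 0.5475 -0.0337  0.043 ]
[ 0.50562837 -0.03600266  0.10263511] [-1.64493256 -2.66727058  0.16887213] 0.028923049211716147
-0.00039095627231596245
-0.00045111659392986405
-0.0005513767221136943
```

View pics/wrist5c.png

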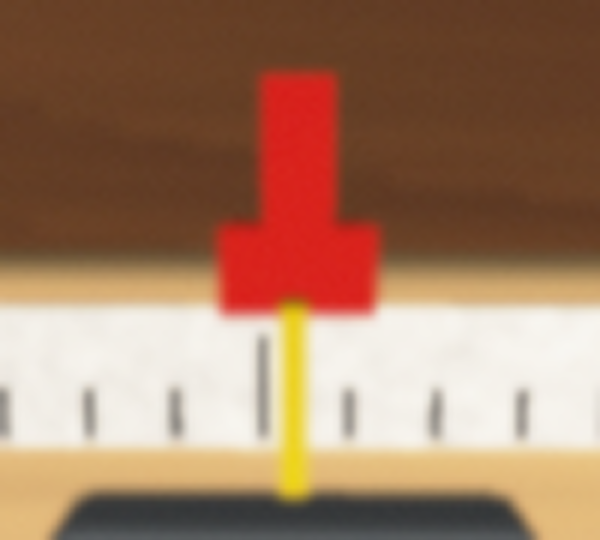

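Pointer at x≈293/6 and clip middle at ≈299/6 in the crop, so about 0.6 mm short. I'll nudge it.

```bash
python3 -m inch '[[20,[0,0,0.06],0],[20,[0,0,0.06],0],[20,[0,0,0.06],0],[20,[0,0,0.06],0],[20,[0,0,0.06],0],[20,[0,0,0.06],0],[20,[0,0,0.06],0],[20,[0,0,0.06],0],[20,[0,0,0.06],0],[20,[0,0,0.06],0]]' ; python3 - <<'E'
from h import *
from bench import robot
n='wrist';c=robot.camera_info(n);im,d=robot.grab_frame(n)
cv2.imwrite('pics/wrist6c.png',cv2.resize(im[95:185,230:330,::-1],None,fx=6,fy=6,interpolation=cv2.INTER_CUBIC))
C=dict(im=im,d=d,K=c['K'],E=c['extrinsics']);np.savez('pics/wrist6.npz',**C)
o=measure(C)
s=robot.sense();print(s['position'],s['wrist_force'],s['width'])
e=(o['red']-o['ptr'])[:2]
for a in(2.15,2.3,2.55):
    a=np.radians(a);print(e@[-np.sin(a),np.cos(a)])
E
```

```text
t: 7.5
position: [0.5057, -0.0365, 0.1027]
eef_rot: [0.015, -0.706, 0.708, -0.013]
wrist_force: [-0.7, 0.3, 0.7]
width: 0.029
red [265 107  28  39 689] [278.7 129. ] [ 0.5705 -0.0333  0.043 ]
blue [  0 130   8  15  97] [  3. 138.] [0.5571 0.1513 0.043 ]
yel [276 146   6  32 113] [278.22 163.5 ] [ 0.5475 -0.034   0.043 ]
[ 0.50562709 -0.03652686  0.10261123] [-3.3033413   1.39751352  1.15253397] 0.029543673492900945
-0.00024565170108499545
-0.00030583653649250746
-0.0004061397336535103
```

View pics/wrist6c.png

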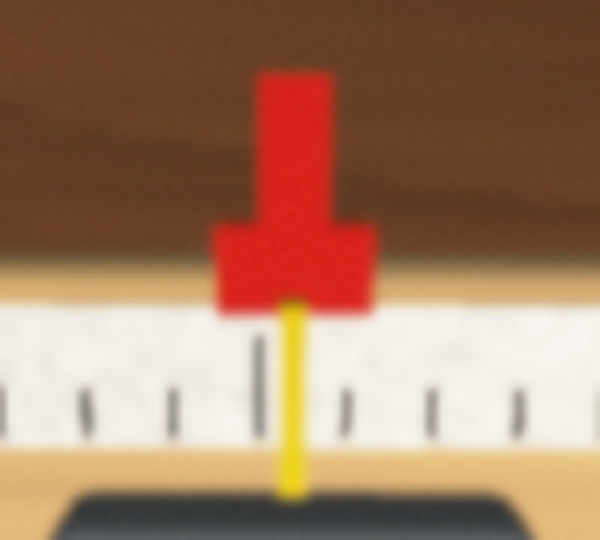

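Within about 0.3 mm. Now I'll press gently, 8 mm first, and check.

```bash
python3 -m inch '[[20,[0,0.1,0],0],[20,[0,0.2,0],0],[20,[0,0.3,0],0],[20,[0,0.4,0],0],[20,[0,0.5,0],0],[20,[0,0.6,0],0],[20,[0,0.7,0],0],[20,[0,0.8,0],0],[20,[0,0.8,0],0],[20,[0,0.8,0],0]]' ; python3 - <<'E'
from h import *
from bench import robot
n='wrist';c=robot.camera_info(n);im,d=robot.grab_frame(n)
C=dict(im=im,d=d,K=c['K'],E=c['extrinsics']);np.savez('pics/wrist7.npz',**C)
cv2.imwrite('pics/wrist7.png',im[:,:,::-1])
o=measure(C)
s=robot.sense();print(s['position'],s['wrist_force'],s['width'])
im,d=robot.grab_frame('side')
cv2.imwrite('pics/side7.png',cv2.resize(im[215:275,220:290,::-1],None,fx=9,fy=9,interpolation=cv2.INTER_CUBIC))
W=world(C);m=(W[...,2]>.11)&(W[...,2]<.14)&(C['d']>0);m[:,:250]=0;m[:,310:]=0;m[:240]=0;m[315:]=0
print(np.median(W[m],0),m.sum())
c=np.load('pics/wrist6.npz');W=world(c);m=(W[...,2]>.11)&(W[...,2]<.14);m[:,:250]=0;m[:,310:]=0;m[:240]=0;m[315:]=0
print('before',np.median(W[m],0),m.sum())
E
```

```text
t: 8.55
position: [0.5057, -0.0365, 0.0947]
eef_rot: [0.015, -0.706, 0.708, -0.013]
wrist_force: [-2.2, 1.3, 4.9]
width: 0.0288
red [265 106  29  41 755] [278.6 129.1] [ 0.5706 -0.0332  0.043 ]
yel [276 147   6  33 131] [278.31 165.01] [ 0.5476 -0.034   0.043 ]
[ 0.50570229 -0.03655707  0.0947338 ] [-1.55012925  1.5790978   3.58359892] 0.029444897131664725
[ 0.50876184 -0.03572675  0.12419567] 3652
before [ 0.50991251 -0.03574057  0.13200767] 3998
```

View pics/side7.png

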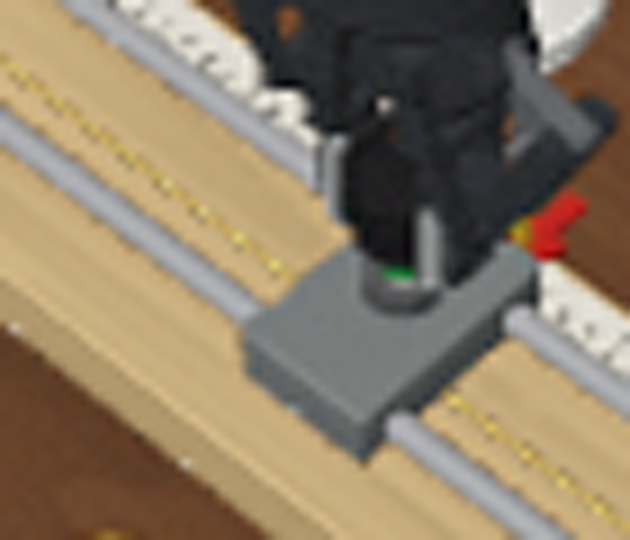

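View pics/wrist7.png

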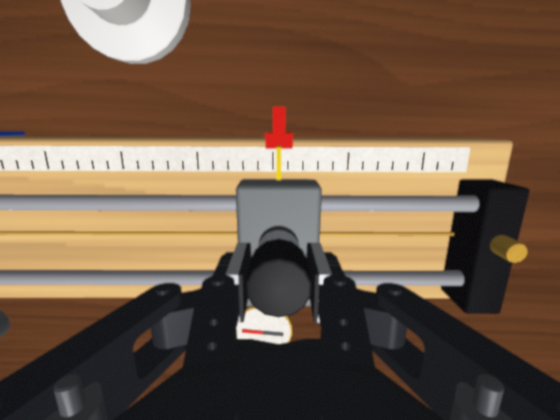

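The knob top dropped from 0.1320 to 0.1242 m with no slip. I'll go 2.4 mm further and hold.

```bash
python3 -m inch '[[20,[0,0.08,0],0],[20,[0,0.16,0],0],[20,[0,0.24,0],0],[20,[0,0.24,0],0],[20,[0,0.24,0],0],[20,[0,0.24,0],0],[20,[0,0.24,0],0],[20,[0,0.24,0],0],[20,[0,0.24,0],0],[20,[0,0.24,0],0]]' ; cat > chk.py <<'E'
from h import *
from bench import robot
import sys
t=sys.argv[1]
n='wrist';c=robot.camera_info(n);im,d=robot.grab_frame(n)
C=dict(im=im,d=d,K=c['K'],E=c['extrinsics'])
cv2.imwrite(f'pics/wrist{t}c.png',cv2.resize(im[95:185,230:330,::-1],None,fx=6,fy=6,interpolation=cv2.INTER_CUBIC))
o=measure(C)
s=robot.sense();print(s['t'],s['position'],s['wrist_force'],s['width'])
im,d=robot.grab_frame('side')
cv2.imwrite(f'pics/side{t}.png',cv2.resize(im[215:275,220:290,::-1],None,fx=9,fy=9,interpolation=cv2.INTER_CUBIC))
W=world(C);m=(W[...,2]>.11)&(W[...,2]<.14)&(C['d']>0);m[:,:250]=0;m[:,310:]=0;m[:240]=0;m[315:]=0
print('knobtop',np.median(W[m],0),m.sum())
E
python3 chk.py 8
```

```text
t: 9.65
position: [0.5057, -0.0365, 0.0924]
eef_rot: [0.015, -0.706, 0.708, -0.013]
wrist_force: [-4.0, 1.2, 5.3]
width: 0.0288
red [265 106  29  42 762] [278.6 129.2] [ 0.5706 -0.0333  0.043 ]
yel [276 147   6  34 139] [278.38 165.78] [ 0.5474 -0.0341  0.043 ]
9.7 [ 0.5057121  -0.0365169   0.09242967] [-2.76401115  0.92876476  5.53515957] 0.02895645200504579
knobtop [ 0.50838096 -0.03571331  0.12195988] 3537
```

View pics/side8.png

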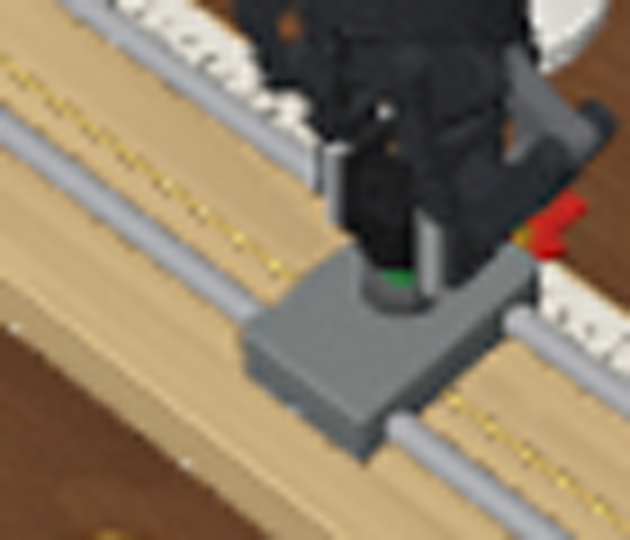

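View pics/wrist8c.png

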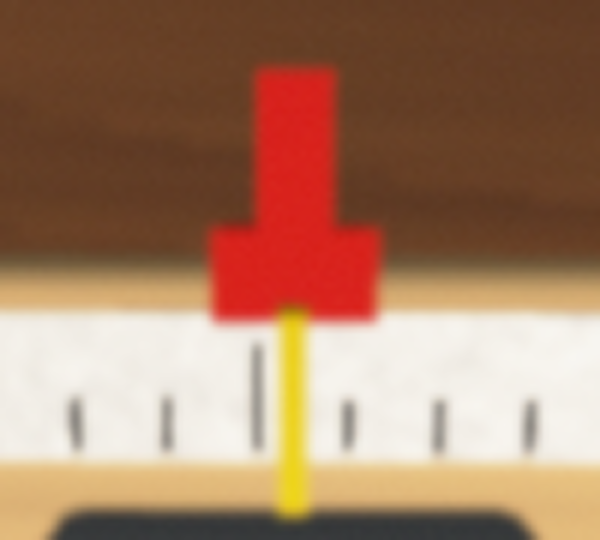

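The knob top is at 0.1220 m, which is half travel. Green shows, the white is gone, and the force is about 5.5 N. I'll hold here.

```bash
for i in 1; do python3 -m inch '[[20,[0,0,0],0],[20,[0,0,0],0],[20,[0,0,0],0],[20,[0,0,0],0],[20,[0,0,0],0],[20,[0,0,0],0],[20,[0,0,0],0],[20,[0,0,0],0],[20,[0,0,0],0],[20,[0,0,0],0]]'; done
python3 -m inch '[[20,[0,0,0],0],[20,[0,0,0],0],[20,[0,0,0],0],[20,[0,0,0],0],[20,[0,0,0],0],[20,[0,0,0],0],[20,[0,0,0],0],[20,[0,0,0],0],[20,[0,0,0],0],[20,[0,0,0],0]]'
python3 -m inch '[[20,[0,0,0],0],[20,[0,0,0],0],[20,[0,0,0],0],[20,[0,0,0],0],[20,[0,0,0],0],[20,[0,0,0],0],[20,[0,0,0],0],[20,[0,0,0],0],[20,[0,0,0],0],[20,[0,0,0],0]]'
python3 chk.py 9
```

```text
t: 10.75
position: [0.5057, -0.0365, 0.0925]
eef_rot: [0.015, -0.706, 0.708, -0.014]
wrist_force: [-3.8, 2.4, 5.2]
width: 0.0288
t: 11.75
position: [0.5057, -0.0365, 0.0926]
eef_rot: [0.015, -0.706, 0.708, -0.014]
wrist_force: [-2.9, 1.8, 4.6]
width: 0.0288
t: 12.75
position: [0.5057, -0.0366, 0.0927]
eef_rot: [0.015, -0.706, 0.708, -0.014]
wrist_force: [-2.9, 0.6, 4.3]
width: 0.029
red [265 106  29  41 761] [278.6 129.2] [ 0.5706 -0.0332  0.043 ]
yel [276 147   6  34 138] [278.37 165.7 ] [ 0.5475 -0.034   0.043 ]
12.8 [ 0.50569618 -0.03651811  0.09269831] [-2.2958108   1.13880572  5.16912871] 0.02905603534101893
knobtop [ 0.50839188 -0.03569129  0.12221017] 3555
```

```bash
python3 -m inch '[[20,[0,0.03,0],0],[20,[0,0.04,0],0],[20,[0,0.04,0],0],[20,[0,0.04,0],0],[20,[0,0.04,0],0],[20,[0,0.04,0],0],[20,[0,0.04,0],0],[20,[0,0.04,0],0],[20,[0,0.04,0],0],[20,[0,0.04,0],0]]'
python3 -m inch '[[20,[0,0.01,0],0],[20,[0,0.01,0],0],[20,[0,0.01,0],0],[20,[0,0.01,0],0],[20,[0,0.01,0],0],[20,[0,0.01,0],0],[20,[0,0.01,0],0],[20,[0,0.01,0],0],[20,[0,0.01,0],0],[20,[0,0.01,0],0]]'
python3 -m inch '[[20,[0,0.01,0],0],[20,[0,0.01,0],0],[20,[0,0.01,0],0],[20,[0,0.01,0],0],[20,[0,0.01,0],0],[20,[0,0.01,0],0],[20,[0,0.01,0],0],[20,[0,0.01,0],0],[20,[0,0.01,0],0],[20,[0,0.01,0],0]]'
python3 -m inch '[[20,[0,0.01,0],0],[20,[0,0.01,0],0],[20,[0,0.01,0],0],[20,[0,0.01,0],0],[20,[0,0.01,0],0],[20,[0,0.01,0],0],[20,[0,0.01,0],0],[20,[0,0.01,0],0],[20,[0,0.01,0],0],[20,[0,0.01,0],0]]'
python3 chk.py 10
```

```text
t: 13.85
position: [0.5057, -0.0365, 0.0924]
eef_rot: [0.015, -0.706, 0.708, -0.014]
wrist_force: [-2.2, 2.0, 6.1]
width: 0.0292
t: 14.85
position: [0.5057, -0.0365, 0.0924]
eef_rot: [0.015, -0.706, 0.708, -0.014]
wrist_force: [-2.9, 1.6, 5.9]
width: 0.029
t: 15.85
position: [0.5057, -0.0365, 0.0924]
eef_rot: [0.015, -0.706, 0.708, -0.014]
wrist_force: [-2.7, 1.1, 5.9]
width: 0.0291
t: 16.85
position: [0.5057, -0.0365, 0.0924]
eef_rot: [0.015, -0.706, 0.708, -0.014]
wrist_force: [-2.9, 1.9, 6.2]
width: 0.0288
red [265 106  29  42 769] [278.7 129.3] [ 0.5705 -0.0333  0.043 ]
yel [276 147   6  34 136] [278.35 165.88] [ 0.5474 -0.034   0.043 ]
16.9 [ 0.50570591 -0.03652555  0.09242291] [-3.72048737  1.44968635  4.63415963] 0.029175822621195745
knobtop [ 0.50834811 -0.03569582  0.12192574] 3540
```

View pics/side10.png

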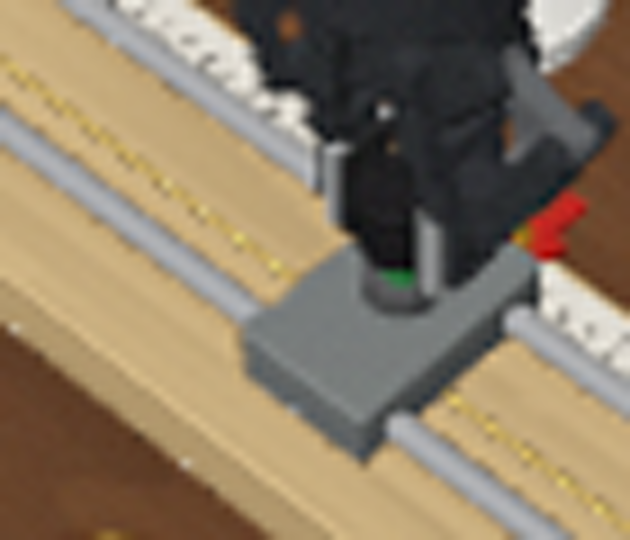

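Held steady with green showing, no white, and the red clip at the pointer. Handing in.

```bash
python3 -c "
from bench import robot
print(robot.finish_job())"
```

```text
the job is handed in; nothing more can be done
None
```

I pinched the knob by its sides and slid the jockey about 131 mm along the rods with the key up. I stopped with the yellow pointer in line with the red clip, then pressed the key to about half way and handed the job in at t ≈ 17 s, still holding it.

- **Alignment:** the last detailed check put the pointer about 0.3 mm short of the clip's middle. The bridge yaw measured 2.15° from the base edge and 2.56° from the clips; at that spot the difference changes the alignment by under 0.2 mm.
- **Key travel:** the knob top read 0.1219 m, against 0.1320 m before pressing, so about 10.1 mm of travel. The side view shows green stem and no white.
- **Hold:** I held it for over 7 s, with an upward force of roughly 4–6 N. In the first 3 s the key crept up about 0.25 mm; I corrected that, and it then stayed steady for the last 3 s and more.
- **Rest of the bench:** the arm kept clear of the other objects and no contact showed in the pictures. I did not measure their positions again at the end.

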